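# Feed a test bar through the guard window and hold it over the anvil

### The job

Pull the shutter plate up out of its guides to open the window of the guard, and leave it leaning at a slant against the cross bar of the leaning rest, its lower edge on the rest's base. Then take the flat test bar and pass its plain end (the one without the hole) gently through the window from the front until that end reaches about 15 mm beyond the point of the anvil inside. Finish while holding the bar there in the gripper, level and without resting it on the window or the anvil; leave the tin, the round block and the short cylinder standing where they are.

Things in the scene. Friction and masses are not known exactly. Their poses are not given: they have to be found in the camera images.
- guard: Fixed grey sheet-metal guard, open at top and back. Origin on the worktop under the middle of its upright front panel; x points through the window from the front (robot's side) to inside, y left, z up. Panel 6 mm thick (x -3 to +3 mm), 150 mm wide, top at z 88 mm; side cheeks as high, 90 mm deep behind it. Base 8 mm thick, x -22 to +102 mm. Shutter guides on the front: see point guide_top.
- window (a point): Centre of the window on the panel's front face (x -3 mm, y 0, z 56 mm in the guard's frame): a rectangular through opening 26 mm wide (y) and 18 mm high (z), rims chamfered 2 mm.
- guide_top (a point): Middle between the tops of the two upright shutter guides (x -8.5 mm, y 0, z 75 mm in the guard's frame): channels on the panel's front, 94 mm apart inside and 11 mm deep for the 8 mm plate, reaching forward to x -18 mm and out to y +-55 mm.
- anvil_point (a point): Point of the dark conical anvil fixed inside the guard, 40 mm behind the panel's middle plane, 40 mm above the worktop, on the window's centre line.
- shutter: Loose plain aluminium plate, 8 mm thick (x), 90 mm wide (y), 120 mm high (z), 0.2 kg. Origin at the centre of its lower edge, z up along the plate. At the start it stands in the guard's guides on the guard's base, covering the window: lower edge 8 mm, top edge 128 mm above the worktop, its upper 40 mm clear above the panel. It lifts straight up and is clear of the guides once raised 70 mm.
- shutter_top (a point): Centre of the shutter's top edge.
- rest: Fixed steel leaning rest. Origin on the worktop under its centre, x away from the robot, y along the cross bar, z up. Base 90 x 130 mm (x, y), 6 mm thick. A stop lip along y (x +27 to +33 mm, top at z 14 mm) on the far side. The plate's lower edge stands on the base between cross bar and lip, its top slants over the cross bar toward -x; lower edge at x about +12 mm gives about 20 degrees.
- rest_bar (a point): Middle of the round cross bar's axis (x -15 mm, y 0, z 55 mm in the rest's frame). The bar is 10 mm in diameter, along y, between two 12 mm posts at y +-56 mm.
- test_bar: Loose flat aluminium bar 200 mm long (x), 24 mm wide (y), 16 mm thick (z), 0.21 kg, lying flat. Origin at the centre of its underside; +x points to the plain end, which has three tiny dark indents on top near it; at the other end (tail) is an 8 mm through hole. The plain end lies on the side away from the robot.
- bar_end (a point): Centre of the plain end face (100 mm from the origin along x, at half thickness).
- bar_tail (a point): Centre of the end face at the hole.
- tin: Bystander: round tin 67 mm across, 40 mm high; origin at the centre of its underside.
- round_block: Bystander: flat round steel block 64 mm across, 16 mm high; origin at the centre of its underside.
- short_cylinder: Bystander: steel cylinder 36 mm across, 22 mm high; origin at the centre of its underside.
Not all that is in view belongs to the job. There is more than one size of the test_bar; the job needs the larger.

How it is judged:
On the way, in this order (a step that is already met when the one before it is completed fails the run):
1. the shutter leans on the rest, let go (angle between shutter's own z axis and vertical between 0.12 and 0.65 rad and x of shutter in the frame of rest between -0.02 and 0.035 m and y of shutter in the frame of rest between -0.035 and 0.035 m and z of shutter in the frame of rest between 0 and 0.014 m and x of shutter_top in the frame of rest below -0.005 m and contact force between shutter and rest above 0.3 N and contact force between shutter and the fingers below 0.1 N and linear speed of shutter below 0.02 m/s), for 0.3 s.
2. the plain end of the bar has passed through the window from the front (y of bar_end in the frame of guard between -0.012 and 0.012 m and z of bar_end in the frame of guard between 0.047 and 0.065 m and x of bar_tail in the frame of guard below -0.05 m and x of bar_end in the frame of guard above 0.008 m), for 0.1 s.
At the end, for the whole second after the job is handed in: Shutter let go, leaning 7-37 deg on the rest, lower edge on its base, within 35 mm of its middle. Bar gripped (over 3 N) and still, within 0.15 rad of the window axis, plain end 3-27 mm past the anvil point, 12 mm sideways, 9 mm in height; tail in front; guard and anvil bear under 3 N (all of step 1 and y of bar_end in the frame of guard between -0.012 and 0.012 m and z of bar_end in the frame of guard between 0.047 and 0.065 m and x of bar_tail in the frame of guard below -0.05 m and x of bar_end in the frame of guard between 0.043 and 0.067 m and angle between the x axis of test_bar and the x axis of guard, either way round below 0.15 rad and contact force between test_bar and the fingers above 3 N and contact force between test_bar and guard below 3 N and linear speed of test_bar below 0.02 m/s); the arm keeps its last pose, push and grip.
It fails at once if the tin is moved by more than 20 mm (distance of tin from where it was at the start of the episode above 0.02 m).
It fails at once if the round block is moved by more than 20 mm (distance of round_block from where it was at the start of the episode above 0.02 m).
It fails at once if the short cylinder is moved by more than 20 mm (distance of short_cylinder from where it was at the start of the episode above 0.02 m).
It fails at once if the bar is rammed against the guard or anvil (over 25 N) (contact force between test_bar and guard above 25 N).
It also fails if it takes over 64 s, if anything falls off the work surface, if the arm or the gripper's body presses on something with over 40 N, if the wrist force passes 120 N, or if a joint passes its speed limit or range.

### The arm

A 6-joint arm with a two-finger parallel gripper is mounted at the origin on a cart in front of the work surface, level with it; the furniture and walls round the work are solid. World frame = base frame: x ahead of the robot, y to its left, z up, the work surface at z = 0. Lengths are in m, angles in rad, forces in N, time in s.
With the tool pointing down it reaches from about 0.375 to 0.925 m from the base axis. Payload 5.7 kg.
Tool frame: the origin (TCP) lies midway between the tips of the shut fingers; the grasp point (between the pads) lies 19 mm behind it (r.grip_point_offset is the distance from the TCP to the grasp point, in m); z points along the fingers, y is the line along which they close (so a half turn about z gives the same grasp; the last joint's range is limited). The gripper opens to 85 mm and grips with 20 to 120 N. Pads are 22 mm wide; open, the fingers measure 114 mm over their backs; the gripper's body (76 mm by 85 mm) begins 54 mm behind the grasp point. The pads swing forward as they close: fully open they stand 13 mm farther back than shut.
Start: joints at [1.032, 0.359, 1.51, -0, 1.272, -0.115], TCP at [0.247, 0.547, 0.231] pointing down, gripper open.
Joint ranges: [-2.97, 2.97], [-1.01, 2.36], [0.21, 2.38], [-0.96, 4.11], [0.2, 2.71], [-2.98, 2.98]. Speed limits (rad/s): [2.39, 2.39, 3.14, 3.14, 3.14, 3.14].

### API

Orientations are given as [roll, pitch, yaw] about the fixed x, y, z axes, in that order (R = Rz(yaw) Ry(pitch) Rx(roll)).
In Python, from rig import r gives the robot as it stands.
- The arm moves only by the tool arm_command, never from a script. Its argument "motion" is a list that holds one entry, the list of rows, each a list of 5 numbers: the opening, from 0 (shut) to 1 (fully open), then the shift along the world's x, y, z each as a share of 0.4 m, from -1 to 1, then the turn about the world's z as a share of 90 degrees, from -1 to 1. A call has exactly 5 rows; each row is the pose to reach, as a shift and turn from the pose commanded when the call began; what a row does not reach only later rows make up. A row lasts 1/12 s, in which the tool goes at most 41.7 mm and 7.16 degrees, less where a joint would pass 70% of its speed; a pose out of reach is approached as far as the arm can. A call with a number of a shift or a turn outside -1 to 1 is refused whole. A call with a gripper value outside its range is refused whole. The fingers move at their own pace and stop on an object; "force" is the grip in N (left out, the last holds). Time passes only in rows, so rows that repeat a pose let the fingers close, or fill a call up. It gives the time, the measured TCP pose, the force, the opening and the grip force at its end, in the units of the state.
- r.get_state(): the state, without advancing time (a new reading comes with each control period).
- r.grab_frame(name): name is "side" or "top" or "wrist"; returns (picture, depth): 480x640x3 uint8, red, green, blue; 480x640 float32, m along the optical axis (not along the pixel's ray), 0 where there is no reading.
- r.camera_info(name): a dict with "mtx" (3x3 intrinsics, pixels), "origin" and "orientation" of the camera in the world. Camera axes: x right, y up, looking along -z (the intrinsics and any distortion apply to the point x, -y, -z); pixel columns grow to the right and rows downward; lengths in m; the calibration is good to about 2 mm. A picture is of the moment at which its call begins: read the wrist's pose just before it. camera_info takes no time and is no camera call; for the wrist camera it gives the pose at the moment of the call.
- r.close_job(): hands the job in; it is judged then, once.
The state is a dict: "time": time; "joints": joint angles; "joint_velocities": joint speeds; "joint_torque": joint torques, N m; "tool_pos": TCP position; "ee_rot": TCP orientation; "contact_force": force on the tool from outside, world axes, zero at the start; "moment": the same for the moment, N m; "gripper_width": opening from 0.0 (shut) to 1.0 (fully open); "finger_force": force on a finger pad.
Only numpy, scipy, OpenCV 4.12 (cv2) and the standard library are available. Lean on these libraries where they do the work, as an engineer would, in place of code of your own. Each camera call takes 0.05 s, during which the arm holds its last target. There are 200 camera calls.

## Working session

There is one attempt and no reset: what is moved stays moved. The work goes in short steps, Python scripts to look and compute and a tool call to move; the robot and the scene stay as the last step left them, time stands still between calls to the robot, and variables do not carry over. Pictures are saved under pics/ and viewed, at most 10 in all, crops included, and the job is handed in when it is done.

Besides the shell and the picture viewer there is one more tool, called after "Emit:" in YAML: its name, and indented under it one key for each argument. arm_command: Moves the arm, as the interface text tells. Its arguments: {"type":"object","properties":{"motion":{"type":"array"},"force":{"type":"number"}},"required":["motion"]}

```bash
mkdir -p pics; ls; python3 - <<'E'
from rig import r
import cv2,numpy as np
s=r.get_state();print(s, r.grip_point_offset)
for n in("side","top"):
    i=r.camera_info(n);print(n,i)
    p,d=r.grab_frame(n);cv2.imwrite(f"pics/{n}0.png",p[:,:,::-1]);np.savez(f"{n}0.npz",p=p,d=d)
    print((d>0).mean())
E
```

```text
pics
{'time': 0.0, 'joints': array([ 1.03190125e+00,  3.59497588e-01,  1.51143038e+00, -1.07260043e-05,
        1.27250279e+00, -1.15108309e-01]), 'joint_velocities': array([-1.07332964e-03, -5.95082350e-04,  4.78060493e-04, -4.46698271e-04,
       -5.78901599e-04,  2.80317359e-05]), 'joint_torque': array([ 5.48824373e-04, -5.27592409e+01, -2.78627121e+01, -1.82212643e-04,
        1.29816009e-02, -9.15386568e-05]), 'tool_pos': array([0.24639343, 0.54632965, 0.23045878]), 'ee_rot': array([-3.13976553e+00, -2.00935749e-04,  2.71780887e+00]), 'contact_force': array([-0.10106765, -0.28860153, -0.78886395]), 'moment': array([-0.02464343, -0.02860013, -0.00970574]), 'finger_force': 0.0, 'gripper_width': 0.9991909945659653} 0.0187
side {'mtx': array([[470.50459041,   0.        , 318.4168238 ],
       [  0.        , 470.50459041, 242.02851728],
       [  0.        ,   0.        ,   1.        ]]), 'origin': array([0.27808891, 0.53515113, 0.86664264]), 'orientation': array([ 0.65243388,  0.01025335, -2.70361495])}
0.9959440104166667
top {'mtx': array([[483.21286437,   0.        , 325.91028207],
       [  0.        , 483.21286437, 227.10249107],
       [  0.        ,   0.        ,   1.        ]]), 'origin': array([0.34655258, 0.01560879, 0.98015596]), 'orientation': array([ 0.20888228,  0.00594554, -1.68483991])}
0.9959895833333333
```

View pics/top0.png

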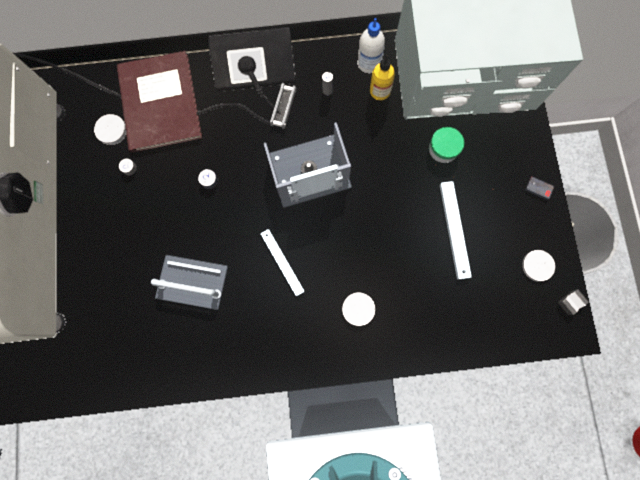

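View pics/side0.png

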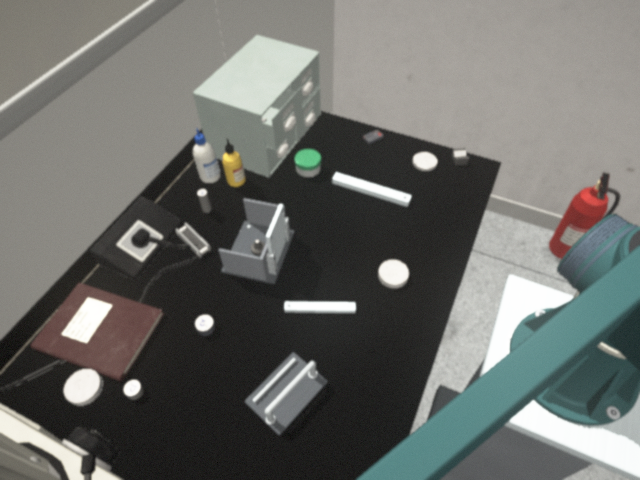

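The top view shows the guard at about (310,172), the rest at (190,285), the large bar at (455,230), the small one at (282,262), the tin (green) at (447,145) and round discs at (359,309) and (539,265). Next I'll measure them.

```bash
cat > h.py <<'E'
import numpy as np,cv2
from scipy.spatial.transform import Rotation as Ro
def ray(i,u,v):
    K=i['mtx'];R=Ro.from_euler('xyz',i['orientation']).as_matrix()
    u=np.asarray(u,float);v=np.asarray(v,float)
    d=np.stack([(u-K[0,2])/K[0,0],-(v-K[1,2])/K[1,1],-np.ones_like(u)],-1)
    return d@R.T
def cloud(i,d):
    v,u=np.mgrid[:480,:640]
    P=i['origin']+ray(i,u,v)*d[...,None];P[d<=0]=np.nan
    return P
def onz(i,u,v,z):
    D=ray(i,u,v);o=i['origin'];return o+D*((z-o[2])/D[...,2])[...,None]
def proj(i,X):
    R=Ro.from_euler('xyz',i['orientation']).as_matrix();c=(np.asarray(X)-i['origin'])@R
    return np.stack([i['mtx'][0,2]-i['mtx'][0,0]*c[...,0]/c[...,2],i['mtx'][1,2]+i['mtx'][1,1]*c[...,1]/c[...,2]],-1)
E
python3 - <<'E'
from rig import r
from h import *
for n in("top","side"):
    i=r.camera_info(n);f=np.load(n+"0.npz");p,d=f['p'],f['d'];P=cloud(i,d)
    Z=P[...,2]
    # table plane residual
    m=(p.max(2)<25)&(abs(Z)<.02);print(n,'table z',np.median(Z[m]),Z[m].std())
    br=(p.min(2)>110)&(Z<.06)&(Z>-.02)
    nn,l,st,c=cv2.connectedComponentsWithStats(br.astype(np.uint8))
    for k in range(1,nn):
        if st[k,4]<60: continue
        m=(l==k);z=np.median(Z[m]);vv,uu=np.nonzero(m)
        X=onz(i,uu,vv,z)[:,:2]
        (cx,cy),(w,h),a=cv2.minAreaRect((X*1000).astype(np.float32));print(np.round(c[k]),st[k,4],'z%.4f'%z,'c %.1f %.1f wh %.1f %.1f a %.1f'%(cx,cy,w,h,a))
    # big objects
    for nm,zl,zh,box in(("shuttop",.115,.14,None),("guardtop",.08,.096,None)):
        m=(Z>zl)&(Z<zh)&(P[...,0]>.4)&(P[...,0]<.8)&(abs(P[...,1])<.2)
        X=P[m][:,:2]*1000
        if len(X)>5: print(nm,len(X),cv2.minAreaRect(X.astype(np.float32)),np.median(Z[m]))
    big=cv2.resize(p[120:300,140:360],None,fx=3.6,fy=3.3,interpolation=cv2.INTER_CUBIC) if n=="top" else cv2.resize(p[190:440,200:420],None,fx=3,fy=2.4,interpolation=cv2.INTER_CUBIC)
    cv2.imwrite(f"pics/{n}_crop.png",big[:,:,::-1])
E
```

```text
top table z -0.0005510451807670957 0.0035238959465824977
[601.   5.] 727 z0.0015 c 991.5 -694.4 wh 157.7 33.6 a 83.2
[246.  64.] 962 z0.0430 c 916.4 127.3 wh 81.0 80.8 a 1.1
[367.  64.] 246 z0.0361 c 895.0 -131.0 wh 52.1 43.1 a 66.4
[159.  86.] 1135 z0.0156 c 906.1 323.9 wh 63.8 93.4 a 6.6
[327.  76.] 68 z0.0579 c 860.7 -40.0 wh 20.9 20.6 a 83.3
[283. 105.] 385 z0.0187 c 828.3 59.7 wh 33.5 97.3 a 69.1
[517.  90.] 100 z0.0102 c 806.7 -453.5 wh 107.6 5.5 a 87.9
[ 54. 220.] 1003 z0.0526 c 646.0 531.7 wh 508.7 9.8 a 0.2
[510. 106.] 254 z0.0482 c 754.2 -412.3 wh 62.9 24.8 a 88.4
[440. 113.] 299 z0.0342 c 765.3 -269.4 wh 143.6 18.1 a 88.2
[109. 128.] 719 z0.0151 c 818.4 434.7 wh 65.3 66.3 a 83.3
[302. 159.] 1783 z0.0076 c 704.0 24.2 wh 72.3 143.7 a 10.5
[126. 165.] 173 z0.0192 c 730.0 399.0 wh 29.3 31.3 a 88.6
[207. 177.] 243 z0.0213 c 683.4 232.4 wh 35.7 34.7 a 83.4
[539. 187.] 243 z0.0096 c 585.4 -454.4 wh 47.6 26.9 a 57.1
[316. 189.] 267 z0.0381 c 627.1 11.0 wh 15.5 86.7 a 9.7
[455. 230.] 1427 z0.0150 c 516.9 -262.7 wh 203.4 30.1 a 0.8
[282. 262.] 765 z0.0105 c 491.0 94.7 wh 150.0 21.0 
[... 1839 characters left out ...]
3 wh 286.3 117.1 a 61.8
[ 87. 320.] 1324 z0.0156 c 906.2 324.6 wh 65.9 95.1 a 6.7
[320. 306.] 838 z0.0095 c 490.8 97.2 wh 148.3 28.1 a 23.8
[204. 322.] 266 z0.0209 c 683.3 233.2 wh 36.2 38.6 a 55.7
[286. 392.] 2684 z0.0058 c 470.4 277.0 wh 140.7 85.1 a 72.8
[ 82. 386.] 1056 z0.0150 c 817.9 435.9 wh 65.5 69.9 a 79.7
[132. 388.] 246 z0.0190 c 730.6 401.0 wh 30.4 32.9 a 76.2
[589. 436.] 5168 z-0.0015 c -16.1 94.5 wh 218.4 160.1 a 2.7
shuttop 349 ((692.462158203125, -81.2615966796875), (47.764984130859375, 314.6319885253906), 34.25625991821289) 0.126288412238445
guardtop 483 ((701.795654296875, -57.328704833984375), (113.77930450439453, 323.6882019042969), 15.380149841308594) 0.08592610466180706
```

View pics/top_crop.png

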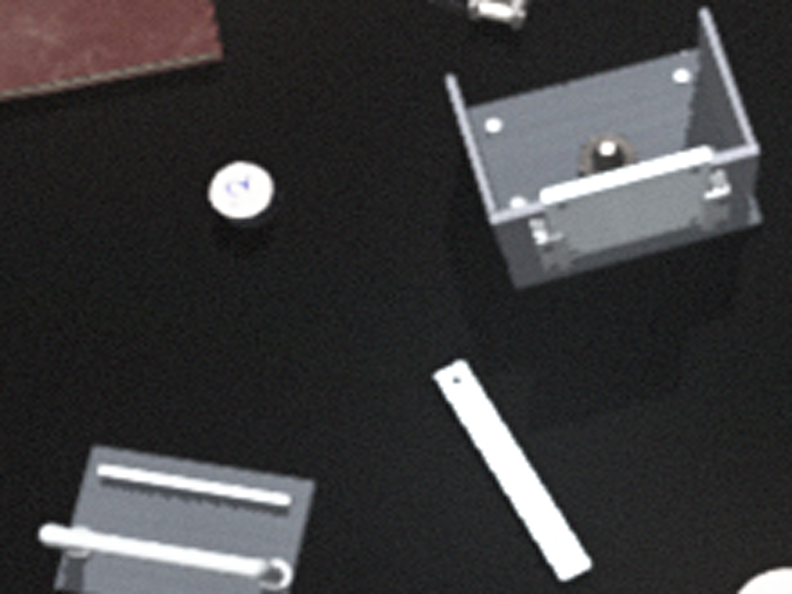

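The crop shows the shutter top strip, the guides, the anvil and the rest with its lip and cross bar clearly. The hole on the small bar is at its far end. Next I'll fit the frames precisely.

```bash
python3 - <<'E'
from rig import r
from h import *
for n in("top","side"):
    i=r.camera_info(n);f=np.load(n+"0.npz");p,d=f['p'],f['d'];P=cloud(i,d);Z=P[...,2]
    g=(P[...,0]>.55)&(P[...,0]<.8)&(P[...,1]>-.1)&(P[...,1]<.13)
    m=g&(Z>.119)&(Z<.14);X=onz(i,*np.nonzero(m)[::-1],.128)[:,:2]*1000
    print(n,'shut',len(X),cv2.minAreaRect(X.astype(np.float32)),np.median(Z[m]),Z[m].max())
    m=g&(Z>.08)&(Z<.094);X=onz(i,*np.nonzero(m)[::-1],.088)[:,:2]*1000
    print('gtop',len(X),cv2.minAreaRect(X.astype(np.float32)),np.median(Z[m]))
    e=(P[...,0]>.38)&(P[...,0]<.56)&(P[...,1]>.19)&(P[...,1]<.38)
    m=e&(Z>.002)&(Z<.0095)&(p.max(2)>60);X=onz(i,*np.nonzero(m)[::-1],.006)[:,:2]*1000
    print('restbase',len(X),cv2.minAreaRect(X.astype(np.float32)),np.median(Z[m]))
    m=e&(Z>.05)&(Z<.07);X=onz(i,*np.nonzero(m)[::-1],.06)[:,:2]*1000
    print('restbar',len(X),cv2.minAreaRect(X.astype(np.float32)),np.median(Z[m]))
    m=e&(Z>.011)&(Z<.02);X=onz(i,*np.nonzero(m)[::-1],.014)[:,:2]*1000
    print('lip',len(X),cv2.minAreaRect(X.astype(np.float32)),np.median(Z[m]))
    b=(P[...,0]>.4)&(P[...,0]<.64)&(P[...,1]>-.31)&(P[...,1]<-.21)
    m=b&(Z>.011)&(Z<.025)&(p.min(2)>100);X=onz(i,*np.nonzero(m)[::-1],.016)[:,:2]*1000
    print('bar',len(X),cv2.minAreaRect(X.astype(np.float32)),np.median(Z[m]),cv2.fitLine(X.astype(np.float32),2,0,.01,.01).ravel())
    gr=(p[...,1]>p[...,0]*1.6)&(p[...,1]>80)&(Z<.06);print('tin',np.nanmean(P[gr],0))
E
```

```text
top shut 252 ((628.8360595703125, 11.933647155761719), (10.871670722961426, 89.49365997314453), 10.052306175231934) 0.12702142511486747 0.132298125405248
gtop 456 ((676.8912963867188, 20.354942321777344), (106.8298110961914, 149.5442352294922), 10.326698303222656) 0.08680059347773916
restbase 2240 ((473.8323059082031, 285.5845947265625), (141.56336975097656, 90.93413543701172), 73.25144958496094) 0.005443325593482373
restbar 339 ((456.1800842285156, 283.885498046875), (121.97791290283203, 10.353376388549805), 73.4919662475586) 0.058161122297062384
lip 156 ((475.44622802734375, 277.0933532714844), (121.55738067626953, 55.53606414794922), 73.50035095214844) 0.01309763778184092
bar 1178 ((516.0542602539062, -261.8003845214844), (199.7838134765625, 25.720882415771484), 0.8748929500579834) 0.015486471996836615 [ 9.9988234e-01  1.5341112e-02  5.1472595e+02 -2.6211490e+02]
tin [ 0.69622027 -0.27081121  0.03599041]
side shut 174 ((628.6758422851562, 17.074649810791016), (10.892091751098633, 94.26441955566406), 11.097428321838379) 0.12630857770937898 0.13010836499091105
gtop 422 ((676.184326171875, 24.400856018066406), (106.82363891601562, 154.4569091796875), 10.1670560836792) 0.08576312809405251
restbase 2600 ((469.9046325683594, 276.6199951171875), (144.30584716796875, 91.44059753417969), 72.89266967773438) 0.00513989416922328
restbar 411 ((455.67083740234375, 289.525390625), (122.40506744384766, 11.871678352355957), 73.3375244140625) 0.05766376709926424
lip 200 ((478.5215759277344, 284.762451171875), (124.17472076416016, 53.57491683959961), 73.7513427734375) 0.013266140740212318
bar 643 ((515.755859375, -256.6593933105469), (200.06158447265625, 32.30408477783203), 0.8796073198318481) 0.014826881136216219 [ 9.9991864e-01  1.2754062e-02  5.1386023e+02 -2.5886798e+02]
tin [ 0.69708507 -0.27247449  0.03379839]
```

Emit:
arm_command:
  motion:
    - [[1, 0.048, -0.067, 0, -0.031], [1, 0.096, -0.134, 0, -0.062], [1, 0.143, -0.2, 0, -0.092], [1, 0.191, -0.267, 0, -0.123], [1, 0.239, -0.334, 0, -0.154]]
  force: 60

```text
time: 0.52
tool_pos: [0.3426, 0.4118, 0.2309]
ee_rot: [-3.141, -0.0, 2.474]
contact_force: [0.8, -0.2, -0.4]
gripper_width: 0.993
finger_force: 0.0
```

Emit:
arm_command:
  motion:
    - [[1, 0.048, -0.067, 0, -0.031], [1, 0.096, -0.134, 0, -0.062], [1, 0.143, -0.2, 0, -0.092], [1, 0.191, -0.267, 0, -0.123], [1, 0.239, -0.334, 0, -0.154]]

```text
time: 0.93
tool_pos: [0.4383, 0.2781, 0.231]
ee_rot: [-3.141, -0.0, 2.232]
contact_force: [0.4, 0.4, 0.1]
gripper_width: 1.001
finger_force: 0.0
```

Emit:
arm_command:
  motion:
    - [[1, 0.048, -0.067, 0, -0.031], [1, 0.096, -0.134, 0, -0.062], [1, 0.143, -0.2, 0, -0.092], [1, 0.191, -0.267, 0, -0.123], [1, 0.239, -0.334, 0, -0.154]]

```text
time: 1.35
tool_pos: [0.5339, 0.1445, 0.231]
ee_rot: [-3.141, -0.0, 1.99]
contact_force: [-0.9, 0.7, 1.0]
gripper_width: 1.0
finger_force: 0.0
```

Emit:
arm_command:
  motion:
    - [[1, 0.048, -0.067, 0, -0.031], [1, 0.096, -0.134, 0, -0.062], [1, 0.143, -0.2, 0, -0.092], [1, 0.191, -0.267, 0, -0.123], [1, 0.239, -0.334, 0, -0.154]]

```text
time: 1.77
tool_pos: [0.6295, 0.011, 0.2308]
ee_rot: [-3.141, -0.0, 1.748]
contact_force: [0.2, -0.3, -0.3]
gripper_width: 0.997
finger_force: 0.0
```

```bash
python3 - <<'E'
from rig import r
from h import *
i=r.camera_info("wrist");p,d=r.grab_frame("wrist");cv2.imwrite("pics/w1.png",p[:,:,::-1])
s=r.get_state();print(s['tool_pos'],np.degrees(s['ee_rot']),i)
P=cloud(i,d);Z=P[...,2]
g=(P[...,0]>.55)&(P[...,0]<.8)&(P[...,1]>-.1)&(P[...,1]<.13)
for nm,a,b,z in(('shut',.122,.135,.128),('gtop',.082,.094,.088)):
    m=g&(Z>a)&(Z<b)
    if m.sum()>20:
        X=onz(i,*np.nonzero(m)[::-1],z)[:,:2]*1000;print(nm,m.sum(),cv2.minAreaRect(X.astype(np.float32)),np.median(Z[m]))
E
```

```text
[0.63385094 0.00556712 0.23086875] [179.84630599   0.26100419  99.82726738] {'mtx': array([[407.7723674 ,   0.        , 318.51582052],
       [  0.        , 407.7723674 , 241.5493822 ],
       [  0.        ,   0.        ,   1.        ]]), 'origin': array([0.61585126, 0.08019156, 0.37245605]), 'orientation': array([-0.28155332,  0.00184068,  0.17642582])}
shut 1731 ((629.9910888671875, 11.672981262207031), (7.822366714477539, 89.29510498046875), 10.025284767150879) 0.12690690533814644
gtop 3533 ((677.74462890625, 19.37451934814453), (103.65151977539062, 148.66163635253906), 10.107122421264648) 0.08680557820772045
```

View pics/w1.png

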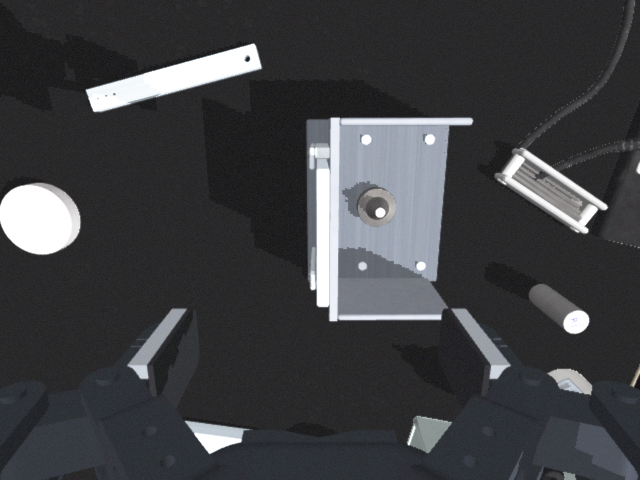

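The wrist view shows the shutter strip at (323,230), the anvil at (377,207), and the pads straddling along the guard's x axis. Descending.

Emit:
arm_command:
  motion:
    - [[1, 0, 0, -0.05, 0], [1, 0, 0, -0.1, 0], [1, 0, 0, -0.15, 0], [1, 0, 0, -0.2, 0], [1, 0, 0, -0.2, 0]]

```text
time: 2.23
tool_pos: [0.6257, 0.0128, 0.1468]
ee_rot: [-3.134, -0.002, 1.75]
contact_force: [-0.8, -0.3, -1.2]
gripper_width: 0.997
finger_force: 0.0
```

```bash
python3 - <<'E'
from rig import r
import numpy as np
s=r.get_state();print(s['tool_pos'],np.degrees(s['ee_rot']))
E
```

```text
[0.62565285 0.01282107 0.14681628] [-1.79542219e+02 -1.28847145e-01  1.00277677e+02]
```

Emit:
arm_command:
  motion:
    - [[1, 0.001, -0.002, -0.04, 0], [1, 0.001, -0.002, -0.08, 0], [1, 0.001, -0.002, -0.125, 0], [1, 0.001, -0.002, -0.125, 0], [0.5, 0.001, -0.002, -0.125, 0]]

```text
time: 2.65
tool_pos: [0.6289, 0.0119, 0.1012]
ee_rot: [-3.14, -0.0, 1.75]
contact_force: [-0.7, -0.7, 1.0]
gripper_width: 0.88
finger_force: 0.0
```

Emit:
arm_command:
  motion:
    - [[0.4, 0, 0, 0, 0], [0.3, 0, 0, 0, 0], [0.2, 0, 0, 0, 0], [0.1, 0, 0, 0, 0], [0, 0, 0, 0, 0]]

```text
time: 3.07
tool_pos: [0.6299, 0.0117, 0.102]
ee_rot: [3.141, 0.0, 1.75]
contact_force: [0.5, 0.1, 0.3]
gripper_width: 0.138
finger_force: 0.0
```

Emit:
arm_command:
  motion:
    - [[0, 0, 0, 0, 0], [0, 0, 0, 0, 0], [0, 0, 0, 0, 0], [0, 0, 0, 0, 0], [0, 0, 0, 0, 0]]

```text
time: 3.48
tool_pos: [0.6303, 0.0116, 0.102]
ee_rot: [3.14, 0.0, 1.75]
contact_force: [0.0, 1.2, 5.8]
gripper_width: 0.081
finger_force: 59.9
```

Emit:
arm_command:
  motion:
    - [[0, 0, 0, 0.04, 0], [0, 0, 0, 0.09, 0], [0, 0, 0, 0.15, 0], [0, 0, 0, 0.21, 0], [0, 0, 0, 0.25, 0]]

```text
time: 3.9
tool_pos: [0.6296, 0.0117, 0.2026]
ee_rot: [3.142, 0.0, 1.75]
contact_force: [0.7, -0.4, -2.8]
gripper_width: 0.088
finger_force: 60.4
```

```bash
python3 - <<'E'
from rig import r
from h import *
for n in("top","wrist"):
    i=r.camera_info(n);p,d=r.grab_frame(n);P=cloud(i,d);Z=P[...,2]
    np.savez(n+"1.npz",p=p,d=d,o=i['origin'],e=i['orientation'],K=i['mtx'])
    if n=="top":cv2.imwrite("pics/t1.png",cv2.resize(p[90:290,220:440],None,fx=3.6,fy=3)[:,:,::-1])
s=r.get_state();print(s['tool_pos'],np.degrees(s['ee_rot']),s['gripper_width'],s['finger_force'],s['contact_force'])
E
```

```text
[0.63098412 0.01154988 0.20362874] [1.79771006e+02 6.78154600e-02 1.00280537e+02] 0.08275307289428589 60.53287625312805 [ 1.24105424 -0.11316265 -1.65771712]
```

View pics/t1.png

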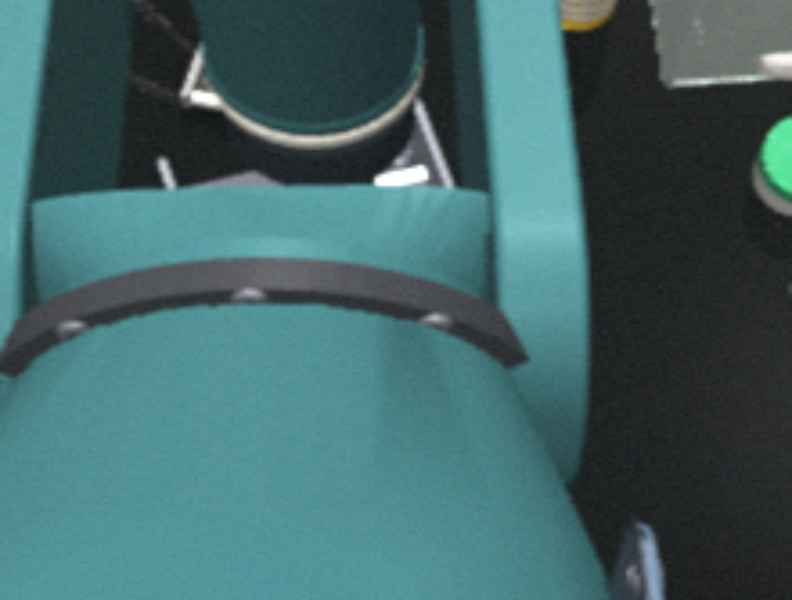

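The shutter is lifted clear in the gripper; the arm hides most of the guard, but the tin at right is undisturbed. Carrying it to the rest.

Emit:
arm_command:
  motion:
    - [[0, -0.025, 0.045, 0, -0.02], [0, -0.05, 0.09, 0, -0.04], [0, -0.075, 0.135, 0, -0.06], [0, -0.1, 0.18, 0, -0.08], [0, -0.123, 0.2225, 0, -0.0993]]

```text
time: 4.42
tool_pos: [0.5779, 0.1014, 0.1989]
ee_rot: [-3.137, -0.0, 1.592]
contact_force: [1.1, 1.1, -2.7]
gripper_width: 0.081
finger_force: 60.4
```

Emit:
arm_command:
  motion:
    - [[0, -0.025, 0.045, 0, -0.02], [0, -0.05, 0.09, 0, -0.04], [0, -0.075, 0.135, 0, -0.06], [0, -0.1, 0.18, 0, -0.08], [0, -0.123, 0.2225, 0, -0.0993]]

```text
time: 4.83
tool_pos: [0.5288, 0.1902, 0.199]
ee_rot: [-3.138, 0.001, 1.437]
contact_force: [1.1, -0.7, -2.0]
gripper_width: 0.078
finger_force: 60.4
```

Emit:
arm_command:
  motion:
    - [[0, -0.03, 0.055, 0, -0.025], [0, -0.06, 0.11, 0, -0.05], [0, -0.09, 0.16, 0, -0.07], [0, -0.11, 0.2, 0, -0.09], [0, -0.124, 0.2225, 0, -0.0993]]

```text
time: 5.25
tool_pos: [0.4789, 0.2798, 0.199]
ee_rot: [-3.138, 0.002, 1.282]
contact_force: [-0.7, 0.1, -2.4]
gripper_width: 0.083
finger_force: 60.4
```

Emit:
arm_command:
  motion:
    - [[0, 0, 0, 0, 0], [0, 0, 0, 0, 0], [0, 0, 0, 0, 0], [0, 0, 0, 0, 0], [0, 0, 0, 0, 0]]

```text
time: 5.67
tool_pos: [0.4818, 0.2779, 0.2009]
ee_rot: [-3.141, 0.0, 1.281]
contact_force: [0.1, 0.3, -3.3]
gripper_width: 0.078
finger_force: 60.4
```

```bash
python3 - <<'E'
from rig import r
from h import *
i=r.camera_info("wrist");p,d=r.grab_frame("wrist");P=cloud(i,d);Z=P[...,2]
cv2.imwrite("pics/w2.png",p[:,:,::-1])
e=(P[...,0]>.38)&(P[...,0]<.56)&(P[...,1]>.19)&(P[...,1]<.38)
for nm,a,b,z in(('bar',.05,.065,.06),('lip',.011,.018,.014),('base',.002,.0095,.006),('shut',.2,.25,.2225)):
    m=e&(Z>a)&(Z<b)
    if m.sum()>20:
        X=onz(i,*np.nonzero(m)[::-1],z)[:,:2]*1000;print(nm,m.sum(),cv2.minAreaRect(X.astype(np.float32)),np.median(Z[m]))
s=r.get_state();print(s['tool_pos'],np.degrees(s['ee_rot']),s['contact_force'])
E
```

```text
bar 2260 ((457.58941650390625, 286.6376037597656), (120.42918395996094, 10.871465682983398), 73.1226577758789) 0.058167428436053686
lip 968 ((481.00213623046875, 280.19061279296875), (118.3163070678711, 45.87508773803711), 73.54349517822266) 0.012923154211161525
base 10372 ((474.2749328613281, 292.2143859863281), (151.51756286621094, 89.21739196777344), 73.31234741210938) 0.005050055733805597
shut 13376 ((481.9528503417969, 283.4615173339844), (84.6469955444336, 94.39421081542969), 73.30380249023438) 0.22647939651178067
[0.4818699  0.27798553 0.2010791 ] [-1.79989239e+02  1.39466619e-02  7.34155862e+01] [-0.86226463  0.11338168 -3.05145686]
```

View pics/w2.png

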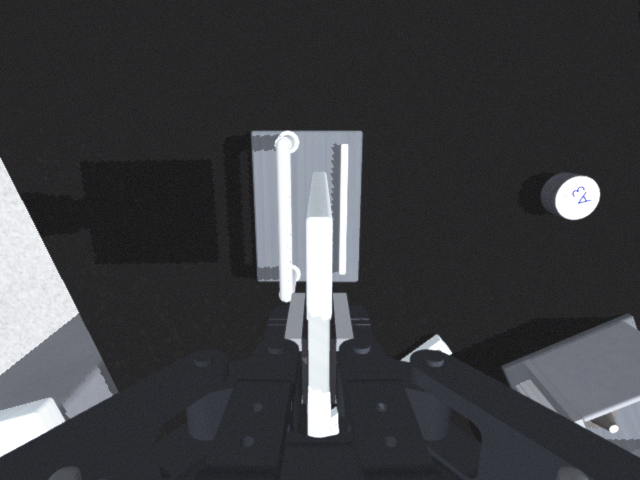

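The plate hangs over the gap between the cross bar (285,215) and the lip (344,210). Lowering.

Emit:
arm_command:
  motion:
    - [[0, 0.004, 0.002, -0.05, 0], [0, 0.004, 0.002, -0.11, 0], [0, 0.004, 0.002, -0.17, 0], [0, 0.004, 0.002, -0.21, 0], [0, 0.004, 0.002, -0.235, 0]]

```text
time: 6.13
tool_pos: [0.4823, 0.2786, 0.1054]
ee_rot: [-3.139, 0.002, 1.282]
contact_force: [0.3, 0.0, -3.5]
gripper_width: 0.084
finger_force: 60.3
```

Emit:
arm_command:
  motion:
    - [[0, 0, 0, 0, 0], [0, 0, 0, -0.005, 0], [0, 0, 0, -0.01, 0], [0, 0, 0, -0.0125, 0], [0, 0, 0, -0.015, 0]]

```text
time: 6.55
tool_pos: [0.4839, 0.2798, 0.1022]
ee_rot: [3.14, -0.001, 1.282]
contact_force: [0.5, -0.1, -2.0]
gripper_width: 0.086
finger_force: 60.4
```

Emit:
arm_command:
  motion:
    - [[0, 0, 0, 0, 0], [0, 0, 0, 0, 0], [0, 0, 0, 0, 0], [0, 0, 0, 0, 0], [0, 0, 0, 0, 0]]

```text
time: 6.97
tool_pos: [0.4832, 0.2796, 0.1014]
ee_rot: [3.142, -0.0, 1.282]
contact_force: [0.1, -0.0, -3.2]
gripper_width: 0.082
finger_force: 60.4
```

Emit:
arm_command:
  motion:
    - [[0, 0, 0, -0.002, 0], [0, 0, 0, -0.004, 0], [0, 0, 0, -0.005, 0], [0, 0, 0, -0.006, 0], [0, 0, 0, -0.006, 0]]

```text
time: 7.38
tool_pos: [0.4835, 0.2795, 0.1]
ee_rot: [3.141, -0.0, 1.282]
contact_force: [-2.7, -1.0, 8.2]
gripper_width: 0.08
finger_force: 62.0
```

Emit:
arm_command:
  motion:
    - [[0.08, 0, 0, 0.006, 0], [0.12, 0, 0, 0.006, 0], [0.2, 0, 0, 0.006, 0], [0.3, 0, 0, 0.006, 0], [0.3, 0, 0, 0.006, 0]]
  force: 20

```text
time: 7.8
tool_pos: [0.4832, 0.2795, 0.1012]
ee_rot: [-3.142, -0.0, 1.282]
contact_force: [-0.6, 0.1, 1.0]
gripper_width: 0.304
finger_force: 0.0
```

Emit:
arm_command:
  motion:
    - [[0.3, -0.008, 0.0024, 0, 0], [0.3, -0.016, 0.0048, 0, 0], [0.3, -0.024, 0.0072, 0, 0], [0.3, -0.032, 0.0095, 0, 0], [0.3, -0.04, 0.012, 0, 0]]

```text
time: 8.22
tool_pos: [0.4666, 0.2844, 0.1012]
ee_rot: [-3.141, 0.0, 1.282]
contact_force: [0.5, 0.3, 0.0]
gripper_width: 0.302
finger_force: 0.0
```

Emit:
arm_command:
  motion:
    - [[0.3, -0.009, 0.0027, 0, 0], [0.3, -0.019, 0.0057, 0, 0], [0.3, -0.029, 0.0086, 0, 0], [0.3, -0.039, 0.0116, 0, 0], [0.3, -0.046, 0.0137, 0, 0]]

```text
time: 8.63
tool_pos: [0.4481, 0.2899, 0.1012]
ee_rot: [-3.141, 0.0, 1.282]
contact_force: [-1.2, 0.4, 0.6]
gripper_width: 0.3
finger_force: 0.0
```

```bash
python3 - <<'E'
from rig import r
from h import *
s=r.get_state();print(s['tool_pos'],s['gripper_width'],s['contact_force'])
i=r.camera_info("wrist");p,d=r.grab_frame("wrist");P=cloud(i,d);Z=P[...,2]
cv2.imwrite("pics/w3.png",p[:,:,::-1])
E
```

```text
[0.44808731 0.28989064 0.10124971] 0.29984692523908774 [-1.17298395  0.35039685  0.63394218]
```

View pics/w3.png

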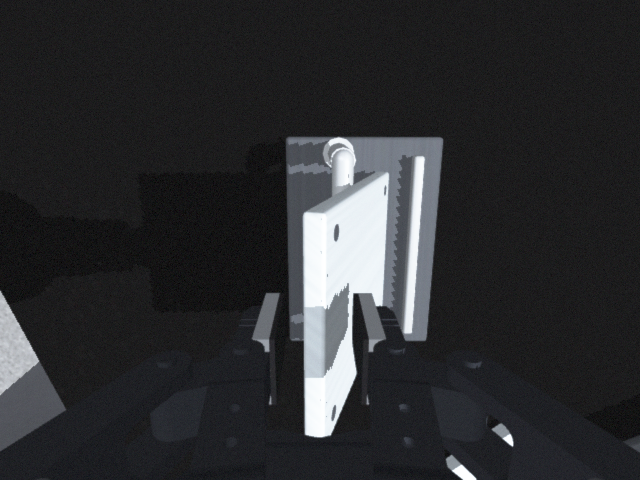

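The plate leans on the cross bar between the fingers, clear of both. Opening fully and lifting away.

Emit:
arm_command:
  motion:
    - [[0.6, 0, 0, 0, 0], [1, 0, 0, 0, 0], [1, 0, 0, 0, 0], [1, 0, 0, 0.02, 0], [1, 0, 0, 0.07, 0]]

```text
time: 9.1
tool_pos: [0.4471, 0.2888, 0.1278]
ee_rot: [-3.138, 0.003, 1.282]
contact_force: [0.7, 0.4, -0.5]
gripper_width: 0.983
finger_force: 0.0
```

Emit:
arm_command:
  motion:
    - [[1, 0, 0, 0.06, 0], [1, 0, 0, 0.13, 0], [1, 0, 0, 0.2, 0], [1, 0, 0, 0.25, 0], [1, 0, 0, 0.28, 0]]

```text
time: 9.52
tool_pos: [0.4501, 0.2903, 0.2449]
ee_rot: [3.138, -0.003, 1.282]
contact_force: [1.1, 0.1, -0.7]
gripper_width: 1.0
finger_force: 0.0
```

Emit:
arm_command:
  motion:
    - [[1, 0.005, -0.07, 0, -0.04], [1, 0.01, -0.14, 0, -0.08], [1, 0.014, -0.21, 0, -0.12], [1, 0.018, -0.28, 0, -0.16], [1, 0.023, -0.345, 0, -0.2014]]

```text
time: 9.93
tool_pos: [0.4578, 0.1503, 0.242]
ee_rot: [3.141, -0.0, 0.963]
contact_force: [0.2, -0.0, -0.0]
gripper_width: 1.003
finger_force: 0.0
```

Emit:
arm_command:
  motion:
    - [[1, 0.005, -0.07, 0, -0.04], [1, 0.01, -0.14, 0, -0.08], [1, 0.014, -0.21, 0, -0.12], [1, 0.018, -0.28, 0, -0.16], [1, 0.023, -0.345, 0, -0.2014]]

```text
time: 10.35
tool_pos: [0.4671, 0.0121, 0.242]
ee_rot: [3.141, -0.0, 0.646]
contact_force: [-0.6, -0.1, 0.5]
gripper_width: 1.002
finger_force: 0.0
```

```bash
python3 - <<'E'
from rig import r
from h import *
s=r.get_state();print(s['tool_pos'],np.degrees(s['ee_rot']))
for n in("top","side"):
    i=r.camera_info(n);p,d=r.grab_frame(n);P=cloud(i,d);Z=P[...,2];np.savez(n+"2.npz",p=p,d=d)
    e=(P[...,0]>.36)&(P[...,0]<.56)&(P[...,1]>.17)&(P[...,1]<.38)
    m=e&(Z>.07)&(Z<.14);X=P[m]
    if len(X)>30:
        q=X-[.4719,.2823,0];a=np.radians(-16.6);rx=q[:,0]*np.cos(a)+q[:,1]*np.sin(a);ry=-q[:,0]*np.sin(a)+q[:,1]*np.cos(a)
        print(n,len(X),'rx',rx.min(),rx.max(),'ry',ry.min(),ry.max(),'z',X[:,2].max());
        f=m&(p.min(2)>0);print(np.polyfit(q[:,2],rx,1))
E
```

```text
[0.46705796 0.01210435 0.24197683] [ 1.79970000e+02 -2.31115373e-02  3.70159517e+01]
top 651 rx -0.03112394017654387 -0.006444163200285234 ry -0.04509549863593605 0.045675123557977086 z 0.1250823679322255
[-0.40155259  0.02221258]
side 325 rx -0.031706419655052595 -0.007162691329346599 ry -0.04358969577345166 0.04676811180092554 z 0.1234096551175039
[-0.38310369  0.01844925]
```

The shutter leans at about 20° and is centred. On to the bar.

Emit:
arm_command:
  motion:
    - [[1, 0.005, -0.07, 0, -0.04], [1, 0.01, -0.14, 0, -0.08], [1, 0.014, -0.21, 0, -0.12], [1, 0.018, -0.28, 0, -0.16], [1, 0.023, -0.345, 0, -0.2014]]

```text
time: 10.87
tool_pos: [0.4764, -0.125, 0.2418]
ee_rot: [-3.142, -0.001, 0.331]
contact_force: [0.9, -0.8, 0.3]
gripper_width: 1.005
finger_force: 0.0
```

Emit:
arm_command:
  motion:
    - [[1, 0.005, -0.08, 0, -0.05], [1, 0.01, -0.16, 0, -0.1], [1, 0.016, -0.24, 0, -0.15], [1, 0.02, -0.3, 0, -0.18], [1, 0.023, -0.345, 0, -0.2014]]

```text
time: 11.28
tool_pos: [0.486, -0.264, 0.2418]
ee_rot: [3.141, -0.001, 0.014]
contact_force: [0.3, 0.3, -0.4]
gripper_width: 0.999
finger_force: 0.0
```

Emit:
arm_command:
  motion:
    - [[1, 0, 0, -0.05, 0], [1, 0, 0, -0.1, 0], [1, 0, 0, -0.15, 0], [1, 0, 0, -0.2, 0], [1, 0, 0, -0.2, 0]]

```text
time: 11.7
tool_pos: [0.4835, -0.26, 0.1581]
ee_rot: [-3.137, 0.005, 0.018]
contact_force: [-1.1, 0.5, -0.3]
gripper_width: 0.998
finger_force: 0.0
```

Emit:
arm_command:
  motion:
    - [[1, 0, 0, 0, 0], [1, 0, 0, 0, 0], [1, 0, 0, 0, 0], [1, 0, 0, 0, 0], [1, 0, 0, 0, 0]]

```text
time: 12.12
tool_pos: [0.4862, -0.2625, 0.1624]
ee_rot: [3.141, -0.002, 0.017]
contact_force: [-0.4, -0.7, -0.2]
gripper_width: 1.001
finger_force: 0.0
```

```bash
python3 - <<'E'
from rig import r
from h import *
s=r.get_state();print(s['tool_pos'],np.degrees(s['ee_rot']))
i=r.camera_info("wrist");p,d=r.grab_frame("wrist");P=cloud(i,d);Z=P[...,2]
cv2.imwrite("pics/w4.png",p[:,:,::-1])
b=(P[...,0]>.4)&(P[...,0]<.66)&(P[...,1]>-.31)&(P[...,1]<-.21)
m=b&(Z>.010)&(Z<.025)&(p.min(2)>100);X=onz(i,*np.nonzero(m)[::-1],.016)[:,:2]*1000
print('bar',len(X),cv2.minAreaRect(X.astype(np.float32)),np.median(Z[m]),cv2.fitLine(X.astype(np.float32),2,0,.01,.01).ravel())
E
```

```text
[ 0.48618401 -0.26254857  0.1623845 ] [ 1.79937935e+02 -9.54550280e-02  9.74810901e-01]
bar 9685 ((515.689208984375, -264.10443115234375), (199.11985778808594, 23.921546936035156), 0.848738968372345) 0.015047657916434087 [ 9.9988705e-01  1.5028190e-02  5.2571857e+02 -2.6393643e+02]
```

View pics/w4.png

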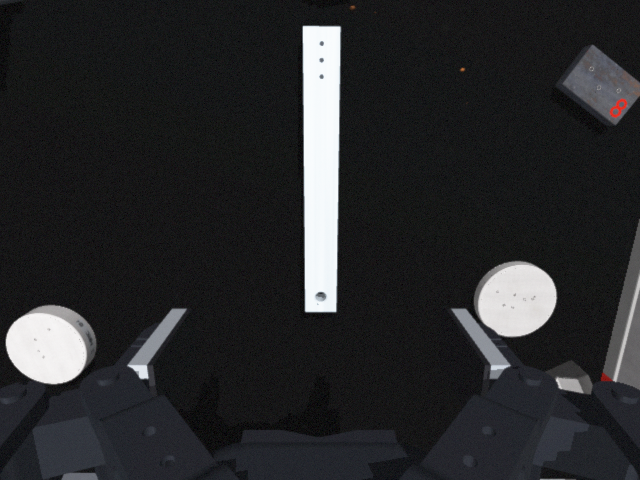

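The bar is viewed from above: indents (plain end) at the far end (321,60), hole at (321,297). Descending to grip.

Emit:
arm_command:
  motion:
    - [[1, 0, -0.003, -0.07, 0], [1, 0, -0.003, -0.15, 0], [1, 0, -0.003, -0.23, 0], [1, 0, -0.003, -0.3, 0], [1, 0, -0.003, -0.34, 0]]
  force: 80

```text
time: 12.58
tool_pos: [0.4843, -0.2626, 0.0228]
ee_rot: [-3.14, 0.002, 0.017]
contact_force: [-0.5, 0.4, -0.2]
gripper_width: 1.001
finger_force: 0.0
```

Emit:
arm_command:
  motion:
    - [[1, 0, 0, -0.02, 0], [1, 0, 0, -0.04, 0], [0.8, 0, 0, -0.05, 0], [0.6, 0, 0, -0.051, 0], [0.5, 0, 0, -0.051, 0]]

```text
time: 13.0
tool_pos: [0.4861, -0.2639, 0.0056]
ee_rot: [3.141, -0.001, 0.017]
contact_force: [0.2, 0.5, -0.3]
gripper_width: 0.603
finger_force: 0.0
```

Emit:
arm_command:
  motion:
    - [[0.4, 0, 0, 0, 0], [0.3, 0, 0, 0, 0], [0.2, 0, 0, 0, 0], [0.1, 0, 0, 0, 0], [0.1, 0, 0, 0, 0]]

```text
time: 13.42
tool_pos: [0.4861, -0.2639, 0.0062]
ee_rot: [3.141, -0.001, 0.017]
contact_force: [-1.6, 0.4, 6.8]
gripper_width: 0.249
finger_force: 78.7
```

Emit:
arm_command:
  motion:
    - [[0, 0, 0, 0, 0], [0, 0, 0, 0, 0], [0, 0, 0, 0, 0], [0, 0, 0, 0, 0], [0, 0, 0, 0, 0]]

```text
time: 13.83
tool_pos: [0.4861, -0.2639, 0.0061]
ee_rot: [3.141, -0.002, 0.017]
contact_force: [-0.3, 0.7, 8.0]
gripper_width: 0.255
finger_force: 78.7
```

Emit:
arm_command:
  motion:
    - [[0, 0, 0, 0.02, 0], [0, 0, 0, 0.06, 0], [0, 0, 0, 0.11, 0], [0, 0, 0, 0.16, 0], [0, 0, 0, 0.2, 0]]

```text
time: 14.25
tool_pos: [0.4856, -0.2635, 0.0867]
ee_rot: [3.141, -0.001, 0.017]
contact_force: [0.0, -0.4, -2.1]
gripper_width: 0.253
finger_force: 78.8
```

Emit:
arm_command:
  motion:
    - [[0, -0.009, 0.06, 0, 0.02], [0, -0.018, 0.12, 0, 0.04], [0, -0.027, 0.18, 0, 0.06], [0, -0.036, 0.24, 0, 0.08], [0, -0.045, 0.3, 0, 0.1014]]

```text
time: 14.67
tool_pos: [0.4671, -0.1424, 0.0855]
ee_rot: [3.142, -0.0, 0.177]
contact_force: [0.5, -0.0, -1.7]
gripper_width: 0.253
finger_force: 78.8
```

Emit:
arm_command:
  motion:
    - [[0, -0.008, 0.06, 0, 0], [0, -0.016, 0.12, 0, 0], [0, -0.024, 0.18, 0, 0], [0, -0.032, 0.24, 0, 0], [0, -0.042, 0.31, 0, 0]]

```text
time: 15.08
tool_pos: [0.4508, -0.0187, 0.0855]
ee_rot: [3.141, -0.001, 0.176]
contact_force: [-0.3, 0.5, -1.7]
gripper_width: 0.249
finger_force: 78.8
```

Emit:
arm_command:
  motion:
    - [[0, 0, 0, -0.02, 0], [0, 0, 0, -0.05, 0], [0, 0, 0, -0.0755, 0], [0, 0, 0, -0.0755, 0], [0, 0, 0, -0.0755, 0]]

```text
time: 15.5
tool_pos: [0.4503, -0.0195, 0.0546]
ee_rot: [-3.141, 0.001, 0.176]
contact_force: [-0.3, 0.6, -2.1]
gripper_width: 0.251
finger_force: 78.9
```

Emit:
arm_command:
  motion:
    - [[0, 0, 0, 0, 0], [0, 0, 0, 0, 0], [0, 0, 0, 0, 0], [0, 0, 0, 0, 0], [0, 0, 0, 0, 0]]

```text
time: 15.92
tool_pos: [0.4509, -0.0196, 0.055]
ee_rot: [3.142, -0.001, 0.176]
contact_force: [-0.3, 0.2, -1.6]
gripper_width: 0.249
finger_force: 78.9
```

```bash
python3 - <<'E'
from rig import r
from h import *
s=r.get_state();print(s['tool_pos'],np.degrees(s['ee_rot']),s['contact_force'])
i=r.camera_info("wrist");p,d=r.grab_frame("wrist");print(i)
np.savez("wrist5.npz",p=p,d=d)
cv2.imwrite("pics/w5.png",p[:,:,::-1])
for n in("side","top"):
    p,d=r.grab_frame(n);np.savez(n+"5.npz",p=p,d=d)
E
```

```text
[ 0.450925   -0.01955768  0.05495508] [ 1.79994712e+02 -3.06667543e-02  1.00774073e+01] [-0.34522281  0.24857898 -1.64444975]
{'mtx': array([[407.7723674 ,   0.        , 318.51582052],
       [  0.        , 407.7723674 , 241.5493822 ],
       [  0.        ,   0.        ,   1.        ]]), 'origin': array([ 0.51900152, -0.00751869,  0.19665629]), 'orientation': array([-2.82005962e-01, -2.55273721e-04, -1.39527433e+00])}
```

View pics/w5.png

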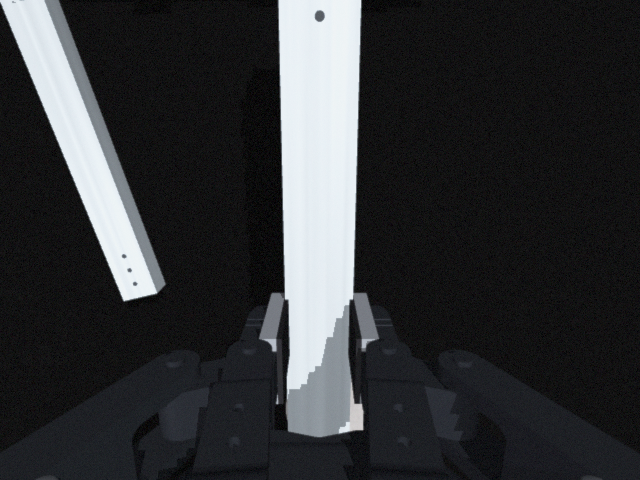

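The wrist view shows the bar held straight between the pads (hole at (320,15))... the window isn't in view, so I'll use the fixed cameras numerically for bar and guard together.

```bash
python3 - <<'E'
from rig import r
from h import *
a=np.radians(10.08);t=np.array([np.cos(a),np.sin(a)]);nn=np.array([-t[1],t[0]])
s=r.get_state();T=s['tool_pos'][:2]*1000;print('TCP t,n',T@t,T@nn)
i=r.camera_info("wrist");f=np.load("wrist5.npz");P=cloud(i,f['d']);p=f['p'];b=(p.min(2)>150)&(P[...,2]>.04)&(P[...,2]<.08)
b[:,:250]=0;b[:,390:]=0;b[290:]=0
X=P[b];print('wrist bar',len(X),'z slope,off at TCP',np.polyfit((X[:,:2]*1000)@t-T@t,X[:,2]*1000,1),'n',np.percentile(X[:,:2]@nn*1000,[1,50,99]), 't',(X[:,:2]@t*1000).min(),(X[:,:2]@t*1000).max(), np.degrees(np.arctan(np.polyfit(X[:,:2]@t,X[:,:2]@nn,1))))
for n in("side","top"):
    i=r.camera_info(n);f=np.load(n+"5.npz");P=cloud(i,f['d']);Z=P[...,2];p=f['p'];X=P[...,:2]*1000;tt=X@t;N=X@nn
    m=(Z>.082)&(Z<.094)&(tt>620)&(tt<730)&(N>-185)&(N<-15)
    Y=onz(i,*np.nonzero(m)[::-1],.088)[:,:2]*1000
    print(n,'gtop',m.sum(), 't',np.percentile(Y@t,[0,1,50,99,100]),'n',np.percentile(Y@nn,[0,1,50,99,100]))
    for lo,hi in((-190,-150),(-50,-10)):
        q=Y[(Y@nn>lo)&(Y@nn<hi)]
        if len(q):print('   cheek n',lo,len(q),np.percentile(q@nn,[1,50,99]))
    m=(Z>.058)&(Z<.07)&(tt>430)&(tt<600)&(N>-130)&(N<-60)&(p.min(2)>90)
    Y=onz(i,*np.nonzero(m)[::-1],.064)[:,:2]*1000
    if len(Y):print('  bar',len(Y),'t max',np.percentile(Y@t,[0,99,100]),'n',np.percentile(Y@nn,[1,50,99]),'z',np.median(Z[m]))
    # front panel face points
    m=(tt>622)&(tt<640)&(Z>.02)&(Z<.085)&(abs(N+99)<60);q=P[m];print('  panel',len(q))
    c=(abs(N+99)<30)&(tt>600)&(tt<720)&(Z>.02)&(Z<.085);print('  win',c.sum())
    G=proj(i,np.array([[(O:=630.5-3)*t[0]+k*nn[0],O*t[1]+k*nn[1],z*1000/1000] for k in(-112,-86) for z in(47,65)])/1000);print(np.round(G).tolist())
E
```

```text
TCP t,n 440.4059267551993 -98.05787523404854
wrist bar 21661 z slope,off at TCP [-5.65816482e-03  6.36986571e+01] n [-109.99731614  -98.28506802  -86.54495145] t 452.95833602647076 544.4481904676026 [-0.13538918 -5.54512956]
side gtop 444 t [626.37137066 627.07990104 640.16431834 721.36252496 723.53890475] n [-171.61110107 -170.67968523  -80.60210938  -18.30369613  -16.71798752]
   cheek n -190 133 [-170.97504914 -166.18681471 -151.14945065]
   cheek n -50 177 [-48.77592649 -23.45928557 -18.01355362]
  bar 551 t max [430.10364095 569.47680278 570.88407045] n [-107.60627064  -93.2581133   -79.35399282] z 0.06322360759957746
  panel 412
  win 298
[[278.0, 238.0], [277.0, 233.0], [274.0, 247.0], [273.0, 242.0]]
top gtop 520 t [626.52968313 626.88574224 633.81944915 721.12546327 723.72816152] n [-173.04303172 -172.87788134 -100.8047707   -23.87998672  -23.47258458]
   cheek n -190 162 [-172.98929764 -169.73715914 -150.81898299]
   cheek n -50 162 [-48.84243624 -27.00049718 -23.68944271]
  panel 520
  win 426
[[320.0, 182.0], [320.0, 179.0], [308.0, 186.0], [307.0, 183.0]]
```

Emit:
arm_command:
  motion:
    - [[0, 0, 0, 0.08, 0], [0, 0, 0, 0.16, 0], [0, 0, 0, 0.24, 0], [0, 0, 0, 0.3, 0], [0, 0, 0, 0.325, 0]]

```text
time: 16.48
tool_pos: [0.4526, -0.0197, 0.1881]
ee_rot: [3.14, -0.005, 0.176]
contact_force: [0.4, -0.4, -2.4]
gripper_width: 0.253
finger_force: 79.3
```

Emit:
arm_command:
  motion:
    - [[0, 0.07, 0.0125, 0, 0], [0, 0.14, 0.025, 0, 0], [0, 0.21, 0.0374, 0, 0], [0, 0.28, 0.05, 0, 0], [0, 0.32, 0.057, 0, 0]]

```text
time: 16.9
tool_pos: [0.5818, 0.0038, 0.1848]
ee_rot: [3.141, -0.002, 0.176]
contact_force: [-0.8, 0.0, -1.3]
gripper_width: 0.247
finger_force: 79.3
```

Emit:
arm_command:
  motion:
    - [[0, 0, 0, 0, 0], [0, 0, 0, 0, 0], [0, 0, 0, 0, 0], [0, 0, 0, 0, 0], [0, 0, 0, 0, 0]]

```text
time: 17.32
tool_pos: [0.5774, 0.0033, 0.1846]
ee_rot: [-3.141, 0.001, 0.176]
contact_force: [-0.3, -1.0, -1.8]
gripper_width: 0.248
finger_force: 79.3
```

Emit:
arm_command:
  motion:
    - [[0, 0, 0, 0, 0], [0, 0, 0, 0, 0], [0, 0, 0, 0, 0], [0, 0, 0, 0, 0], [0, 0, 0, 0, 0]]

```text
time: 17.73
tool_pos: [0.5787, 0.0034, 0.1847]
ee_rot: [-3.142, -0.0, 0.176]
contact_force: [-0.9, -0.2, -1.0]
gripper_width: 0.252
finger_force: 79.3
```

```bash
python3 - <<'E'
from rig import r
from h import *
a=np.radians(10.08);t=np.array([np.cos(a),np.sin(a)]);nn=np.array([-t[1],t[0]])
i=r.camera_info("wrist");s=r.get_state();p,d=r.grab_frame("wrist");np.savez("wrist6.npz",p=p,d=d)
cv2.imwrite("pics/w6.png",p[:,:,::-1])
T=s['tool_pos'][:2]*1000;print('TCP t,n',T@t,T@nn,s['tool_pos'],np.degrees(s['ee_rot'][2]))
P=cloud(i,d);Z=P[...,2];X=P[...,:2]*1000;tt=X@t;N=X@nn
m=(Z>.083)&(Z<.094)&(tt>600)&(tt<740)&(N>-190)&(N<0)
Y=onz(i,*np.nonzero(m)[::-1],.088)[:,:2]*1000
print('gtop',m.sum(),'z',np.median(Z[m]),'t',np.percentile(Y@t,[0,1,50,99,100]))
for lo,hi in((-190,-155),(-45,-10)):
    q=Y[(Y@nn>lo)&(Y@nn<hi)]; q=q[(q@t>640)&(q@t<715)]
    if len(q)>20:
        print('cheek',len(q),'n',np.percentile(q@nn,[1,50,99]),'ang',10.08+np.degrees(np.arctan(np.polyfit(q@t,q@nn,1)[0])))
q=Y[(Y@t<640)];print('panel ang',10.08-np.degrees(np.arctan(np.polyfit(q@nn,q@t,1)[0])),np.percentile(q@t,[1,50,99]),np.percentile(q@nn,[1,99]))
zt=s['tool_pos'][2]+.0089
m=(abs(Z-zt)<.008)&(p.min(2)>120)&(tt<T@t+140)&(tt>T@t+20)&(abs(N-T@nn)<30)
Y=onz(i,*np.nonzero(m)[::-1],zt)[:,:2]*1000
print('bar',len(Y),'z-tcp',np.median(Z[m])-s['tool_pos'][2],'t max-TCP',np.percentile(Y@t,[99.9])-T@t,'n-TCP',np.percentile(Y@nn,[1,50,99])-T@nn, cv2.minAreaRect(Y.astype(np.float32)))
E
```

```text
TCP t,n 570.3405636796572 -97.98023308271806 [0.57868578 0.00335491 0.18473034] 10.089027282493676
gtop 4767 z 0.08672720670755946 t [628.14481853 628.16497838 643.37184354 700.08320338 701.00829157]
cheek 1258 n [-173.71260801 -171.00091263 -168.14279973] ang 10.267071700915812
cheek 1245 n [-31.12869957 -28.36301074 -25.66282134] ang 10.18492717796512
panel ang 10.236541099717916 [628.14853796 631.45819627 639.11715249] [-173.59061246  -26.02827007]
bar 20451 z-tcp 0.008549528723284044 t max-TCP [103.41692294] n-TCP [-11.96306813  -0.24396937  11.49053486] ((639.3211059570312, 13.89307975769043), (83.8070068359375, 23.959707260131836), 9.909895896911621)
```

```bash
python3 - <<'E'
from rig import r
from h import *
a=np.radians(10.2);t=np.array([np.cos(a),np.sin(a)]);nn=np.array([-t[1],t[0]])
i=r.camera_info("wrist");f=np.load("wrist6.npz");p,d=f['p'],f['d'];s=r.get_state();T=s['tool_pos'][:2]*1000
P=cloud(i,d);Z=P[...,2]*1000;tt=P[...,:2]@t*1000;N=P[...,:2]@nn*1000;c=T@nn
for nm,m in(('cheekL',(abs(N-c-70.5)<6)&(abs(Z-87)<4)&(tt>640)),('cheekR',(abs(N-c+72.5)<6)&(abs(Z-87)<4)&(tt>640)),('bar',(abs(N-c)<9)&(abs(Z-193)<6)&(tt>T@t+22)),('base',(abs(abs(N-c)-40)<20)&(abs(Z-8)<5)&(tt>640))):
    print(nm,m.sum(),np.polyfit(tt[m]-T@t,Z[m],1))
E
```

```text
cheekL 1244 [-2.73627679e-03  8.65364255e+01]
cheekR 1245 [-3.25066669e-03  8.65634415e+01]
bar 15106 [-5.81296219e-03  1.93626913e+02]
base 10608 [-3.79399329e-04  7.08980607e+00]
```

Emit:
arm_command:
  motion:
    - [[0, -0.06, -0.012, 0, 0.0033], [0, -0.13, -0.026, 0, 0.0033], [0, -0.19, -0.038, 0, 0.0033], [0, -0.231, -0.0465, 0, 0.0033], [0, -0.231, -0.0465, 0, 0.0033]]

```text
time: 18.2
tool_pos: [0.4819, -0.0152, 0.1842]
ee_rot: [-3.14, 0.004, 0.181]
contact_force: [-0.6, 0.7, -2.2]
gripper_width: 0.253
finger_force: 79.3
```

Emit:
arm_command:
  motion:
    - [[0, 0, 0, -0.08, 0], [0, 0, 0, -0.16, 0], [0, 0, 0, -0.24, 0], [0, 0, 0, -0.3, 0], [0, 0, 0, -0.3262, 0]]

```text
time: 18.62
tool_pos: [0.4856, -0.015, 0.0514]
ee_rot: [-3.14, 0.003, 0.181]
contact_force: [0.9, 0.5, -1.5]
gripper_width: 0.249
finger_force: 79.2
```

Emit:
arm_command:
  motion:
    - [[0, 0, 0, 0, 0], [0, 0, 0, 0, 0], [0, 0, 0, 0, 0], [0, 0, 0, 0, 0], [0, 0, 0, 0, 0]]

```text
time: 19.03
tool_pos: [0.4875, -0.0154, 0.0553]
ee_rot: [3.141, -0.002, 0.181]
contact_force: [-0.0, -0.4, -2.5]
gripper_width: 0.253
finger_force: 79.2
```

Emit:
arm_command:
  motion:
    - [[0, 0, 0, 0, 0], [0, 0, 0, 0, 0], [0, 0, 0, 0, 0], [0, 0, 0, 0, 0], [0, 0, 0, 0, 0]]

```text
time: 19.45
tool_pos: [0.4863, -0.0153, 0.0543]
ee_rot: [-3.142, -0.0, 0.181]
contact_force: [-0.5, 0.0, -1.8]
gripper_width: 0.253
finger_force: 79.2
```

```bash
python3 - <<'E'
from rig import r
from h import *
a=np.radians(10.08);t=np.array([np.cos(a),np.sin(a)]);nn=np.array([-t[1],t[0]])
s=r.get_state();T=s['tool_pos'][:2]*1000;print('TCP t,n',T@t,T@nn,s['tool_pos'],np.degrees(s['ee_rot']))
o=[]
for n in("side","top"):
    i=r.camera_info(n);p,d=r.grab_frame(n)
    u,v=proj(i,[.62,.01,.056]).astype(int);c=p[v-35:v+35,u-55:u+45];o.append(cv2.resize(c,None,fx=4,fy=4,interpolation=cv2.INTER_CUBIC));print(n,u-55,v-35)
cv2.imwrite("pics/s7.png",np.vstack(o)[:,:,::-1])
E
```

```text
TCP t,n 476.14539008617214 -100.14097993933899 [ 0.48632275 -0.01525881  0.05427571] [-1.79996271e+02 -6.24991966e-03  1.03823627e+01]
side 227 206
top 260 154
```

View pics/s7.png

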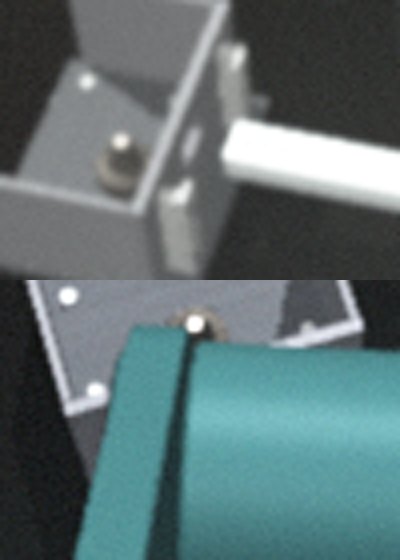

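The side view (top half) shows the bar's end (230,150) in front of the window (190,145); the anvil is behind it at (120,145). Inserting slowly.

Emit:
arm_command:
  motion:
    - [[0, 0.01, 0.0018, 0, 0], [0, 0.022, 0.004, 0, 0], [0, 0.034, 0.0061, 0, 0], [0, 0.044, 0.0079, 0, 0], [0, 0.0492, 0.0089, 0, 0]]

```text
time: 19.97
tool_pos: [0.5073, -0.0116, 0.0543]
ee_rot: [3.141, -0.001, 0.181]
contact_force: [-0.0, 0.7, -1.6]
gripper_width: 0.248
finger_force: 79.2
```

Emit:
arm_command:
  motion:
    - [[0, 0.0025, 0.0005, 0, 0], [0, 0.005, 0.0009, 0, 0], [0, 0.0075, 0.0014, 0, 0], [0, 0.01, 0.0018, 0, 0], [0, 0.0125, 0.0023, 0, 0]]

```text
time: 20.38
tool_pos: [0.5109, -0.0107, 0.0542]
ee_rot: [-3.141, 0.0, 0.181]
contact_force: [0.3, 0.7, -1.6]
gripper_width: 0.25
finger_force: 79.2
```

Emit:
arm_command:
  motion:
    - [[0, 0.0025, 0.0005, 0, 0], [0, 0.005, 0.0009, 0, 0], [0, 0.0075, 0.0014, 0, 0], [0, 0.01, 0.0018, 0, 0], [0, 0.0125, 0.0023, 0, 0]]

```text
time: 20.8
tool_pos: [0.5161, -0.0098, 0.0542]
ee_rot: [-3.141, -0.0, 0.181]
contact_force: [-0.2, 0.6, -2.0]
gripper_width: 0.251
finger_force: 79.2
```

Emit:
arm_command:
  motion:
    - [[0, 0.0075, 0.0014, 0, 0], [0, 0.015, 0.0027, 0, 0], [0, 0.0225, 0.0041, 0, 0], [0, 0.03, 0.0054, 0, 0], [0, 0.0375, 0.0068, 0, 0]]

```text
time: 21.22
tool_pos: [0.5315, -0.0071, 0.0542]
ee_rot: [-3.142, -0.0, 0.181]
contact_force: [0.5, 1.1, -2.2]
gripper_width: 0.252
finger_force: 79.2
```

Emit:
arm_command:
  motion:
    - [[0, 0.0075, 0.0014, 0, 0], [0, 0.015, 0.0027, 0, 0], [0, 0.0225, 0.0041, 0, 0], [0, 0.03, 0.0054, 0, 0], [0, 0.0375, 0.0068, 0, 0]]

```text
time: 21.63
tool_pos: [0.5463, -0.0043, 0.0541]
ee_rot: [-3.141, 0.0, 0.181]
contact_force: [0.7, -0.6, -2.2]
gripper_width: 0.251
finger_force: 79.2
```

Emit:
arm_command:
  motion:
    - [[0, 0.0075, 0.0014, 0, 0], [0, 0.015, 0.0027, 0, 0], [0, 0.0225, 0.0041, 0, 0], [0, 0.03, 0.0054, 0, 0], [0, 0.0375, 0.0068, 0, 0]]

```text
time: 22.05
tool_pos: [0.5613, -0.0016, 0.0542]
ee_rot: [-3.141, 0.0, 0.181]
contact_force: [-0.3, 0.4, -1.2]
gripper_width: 0.251
finger_force: 79.2
```

Emit:
arm_command:
  motion:
    - [[0, 0.003, 0.0005, 0, 0], [0, 0.006, 0.0011, 0, 0], [0, 0.009, 0.0016, 0, 0], [0, 0.0095, 0.0017, 0, 0], [0, 0.0095, 0.0017, 0, 0]]

```text
time: 22.47
tool_pos: [0.5648, -0.001, 0.0542]
ee_rot: [-3.141, 0.0, 0.181]
contact_force: [-0.7, 0.4, -1.1]
gripper_width: 0.252
finger_force: 79.2
```

Emit:
arm_command:
  motion:
    - [[0, 0, 0, 0, 0], [0, 0, 0, 0, 0], [0, 0, 0, 0, 0], [0, 0, 0, 0, 0], [0, 0, 0, 0, 0]]

```text
time: 22.88
tool_pos: [0.5648, -0.001, 0.0542]
ee_rot: [-3.141, -0.0, 0.181]
contact_force: [-0.2, 0.8, -2.4]
gripper_width: 0.252
finger_force: 79.2
```

```bash
python3 - <<'E'
from rig import r
from h import *
a=np.radians(10.08);t=np.array([np.cos(a),np.sin(a)]);nn=np.array([-t[1],t[0]])
s=r.get_state();T=s['tool_pos'][:2]*1000;print('TCP t,n',T@t,T@nn,s['tool_pos'],np.degrees(s['ee_rot']),s['contact_force'],s['moment'],s['finger_force'])
i=r.camera_info("side");p,d=r.grab_frame("side");P=cloud(i,d);Z=P[...,2];X=P[...,:2]*1000
m=(Z>.053)&(Z<.075)&(X@t>600)&(X@t<720)&(abs(X@nn+99)<18);print(m.sum(),np.percentile((X@t)[m],[50,95,99,100])-630.6)
e=(X[...,0]>360)&(X[...,0]<560)&(X[...,1]>170)&(X[...,1]<380)&(Z>.07)&(Z<.14);print('shutter',e.sum(),Z[e].max())
E
```

```text
TCP t,n 555.8903749314896 -99.83467747489135 [ 0.56478321 -0.00100003  0.05420674] [-1.79994244e+02 -3.61257535e-03  1.03838347e+01] [-0.21939285  0.8282027  -2.39804523] [0.00973766 0.08205131 0.01023742] 79.22291278839111
399 [16.47198759 52.24784894 54.99671371 56.05395333]
shutter 324 0.12400353385824847
```

The side camera puts the bar end at guard x ≈ 55 mm. The only vertical load is the bar's own weight (about 2 N), and the shutter is still leaning. Handing in.

```bash
python3 -c "
from rig import r
print(r.close_job())"
```

```text
the job is handed in; nothing more can be done
None
```

The job is handed in at about 23 s, with no verdict shown: the shutter leans on the rest at about 20°, let go, and the bar is held level through the window with its plain end about 15 mm past the anvil point, with no sign of contact on the guard.

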